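# Hang rinsed centrifuge cups on the tipping drain rack

## Task

Put the two rinsed square centrifuge cups on the drain rack, each mouth first on the peg that suits its depth (deep cup on the long peg, shallow cup on the short one). Tip the rack's frame fully back onto its stops so that both cups hang mouth-down with their rims home against the cross bars, then lock it by turning the T-lock a quarter turn anticlockwise. Leave the bottle, timer and rolls where they stand.

Things in the scene. Friction and masses are not known exactly. Their poses are not given: they have to be found in the camera images.
- deep_cup_mid (a point): Centre of the deep square centrifuge cup (white plastic, lying on its side): 64 x 64 mm outside, 130 mm long, walls 4 mm, inside 56 x 56 mm and 125 mm deep, 0.08 to 0.15 kg. Its x axis runs along the cup towards the open mouth, z is up as it lies, 32 mm above the bench.
- deep_cup_mouth (a point): Centre of the deep cup's mouth plane, 65 mm from its centre; same axes.
- shallow_cup_mid (a point): Centre of the shallow square cup: the same 64 x 64 mm section and material, 95 mm long, inside 90 mm deep, 0.06 to 0.13 kg; axes as for the deep cup, 32 mm above the bench.
- shallow_cup_mouth (a point): Centre of the shallow cup's mouth plane, 47.5 mm from its centre; same axes.
- deep_cup: The deep cup; origin at the middle of the side it lies on.
- shallow_cup: The shallow cup; origin at the middle of the side it lies on.
- rack: Fixed steel base of the tipping drain rack. Origin on the bench below the hinge line. Its -x axis is the side from which the cups come (pegs point there while the rack is upright), +x the way the frame tips back, +y towards the T-lock. A drip tray with two rubber-topped stops lies behind (+x, to 162 mm). In front of the hinge line the bench is bare.
- tip_frame (a joint): Tilt of the rack's peg frame in rad: 0 upright (pegs level, 34 mm above the bench, loading position), 1.05 fully back on its stops (pegs 60 degrees above level, cups mouth-down, draining). Damped hinge; below about 0.6 rad its weight may bring it back upright, well past that it sinks onto the stops by itself within about 2 s. Pushing the bar needs under 6 N.
- hinge_line (a point): Middle of the hinge axis (along the rack's y), 30 mm above the bench. Axes turn with the frame.
- handle_bar (a point): Middle of the round bar along the top of the frame (16 mm thick, 210 mm long), 115 mm from the hinge axis, and 145 mm above the bench when upright; push it towards the rack's +x, over and down, to tip the frame. The frame's uprights (at the middle and the ends, 10 mm wide) lead down from it to the cross bars.
- long_peg_root (a point): Where the long peg (36 mm thick, 105 mm long, tapered tip) leaves the front of the cross bars, 60 mm to the +y side of the frame's middle. Axes turn with the frame; the peg points along -x. A seated cup's mouth lies in the plane x = 0 of this frame. The shallow cup bottoms on this peg and cannot seat.
- short_peg_root (a point): The same for the short peg (36 mm thick, 70 mm long), 60 mm to the -y side of the middle.
- t_lock (a joint): Angle of the T-lock in rad, growing anticlockwise from above: near 0 (between -0.2 and 0.2) its head lies along the rack's y, in line with the slot of the frame's ear; pi/2 is locked (head across the slot). It ends in a stop at 1.6, and stays where it is left; turning it takes less than 0.1 N m.
- t_lock_grip (a point): Middle of the T-lock's upright flat head, which is 44 mm long (along this point's y), 12 mm thick (along its x) and stands from 42 to 80 mm above the bench; this point is 64 mm above the bench. It turns about its upright centre line. With the frame back the slotted ear (84 x 56 mm) lies round its foot with its top 36 mm above the bench, and the bar's near end is 70 mm away, 96 mm high.
- reagent_bottle: Bystander: brown reagent bottle with a blue cap, 43 mm across, 70 mm high; origin at the centre of its underside.
- timer: Bystander: white lab timer, 34 x 64 x 60 mm high; origin at the centre of its underside.
- label_roll: Bystander: label roll, 60 mm across, 32 mm high; origin at the centre of its underside.
- tape: Bystander: roll of tape lying flat, 98 mm across, 25 mm high; origin at the centre of its underside.

How it is judged:
On the way, in this order (a step that is already met when the one before it is completed fails the run):
1. both cups seated on their pegs with the frame fully back (x of deep_cup_mouth in the frame of long_peg_root between -0.006 and 0.006 m and y of deep_cup_mouth in the frame of long_peg_root between -0.02 and 0.02 m and z of deep_cup_mouth in the frame of long_peg_root between -0.025 and 0.025 m and angle between the x axis of deep_cup_mouth and the x axis of long_peg_root, either way round below 0.2 rad and x of shallow_cup_mouth in the frame of short_peg_root between -0.006 and 0.006 m and y of shallow_cup_mouth in the frame of short_peg_root between -0.02 and 0.02 m and z of shallow_cup_mouth in the frame of short_peg_root between -0.025 and 0.025 m and angle between the x axis of shallow_cup_mouth and the x axis of short_peg_root, either way round below 0.2 rad and value of joint tip_frame above 0.98 rad), for 0.2 s.
2. the T-lock turned a quarter turn (value of joint t_lock above 1.4 rad and value of joint tip_frame above 0.98 rad), for 0.2 s.
At the end, for the whole second after the job is handed in: Frame back (over 0.98 rad), T-lock over 1.4 rad; deep cup on the long peg, shallow cup on the short peg, each mouth within 6 mm of the cross bars, 20 mm sideways and 25 mm up or down of the peg, in line within 0.2 rad; cups at rest (all of step 2 and x of deep_cup_mouth in the frame of long_peg_root between -0.006 and 0.006 m and y of deep_cup_mouth in the frame of long_peg_root between -0.02 and 0.02 m and z of deep_cup_mouth in the frame of long_peg_root between -0.025 and 0.025 m and angle between the x axis of deep_cup_mouth and the x axis of long_peg_root, either way round below 0.2 rad and x of shallow_cup_mouth in the frame of short_peg_root between -0.006 and 0.006 m and y of shallow_cup_mouth in the frame of short_peg_root between -0.02 and 0.02 m and z of shallow_cup_mouth in the frame of short_peg_root between -0.025 and 0.025 m and angle between the x axis of shallow_cup_mouth and the x axis of short_peg_root, either way round below 0.2 rad and linear speed of each of deep_cup, shallow_cup below 0.02 m/s); the robot touches nothing.
It fails at once if a bystander moved by more than 30 mm (distance of any of reagent_bottle, timer, label_roll, tape from where it was at the start of the episode above 0.03 m).
It also fails if it takes over 72 s, if anything falls off the work surface, if the arm or the gripper's body presses on something with over 40 N, if the wrist force passes 120 N, or if a joint passes its speed limit or range.

## Robot

A 6-joint arm with a two-finger parallel gripper is mounted at the origin on a cart in front of the work surface, level with it; the furniture and walls round the work are solid. World frame = base frame: x ahead of the robot, y to its left, z up, the work surface at z = 0. Lengths are in m, angles in rad, forces in N, time in s.
With the tool pointing down it reaches from about 0.25 to 0.725 m from the base axis. Payload 4 kg.
Tool frame: the origin (TCP) lies at the very end of the fingers, on their centre line; the grasp point (between the pads) lies 19 mm behind it; z points along the fingers, y is the line along which they close (so a half turn about z gives the same grasp; the last joint's range is limited). The gripper opens to 85 mm and grips with 20 to 120 N. Pads are 22 mm wide; open, the fingers measure 114 mm over their backs; the gripper's body (76 mm by 85 mm) begins 54 mm behind the grasp point. The pads swing forward as they close: fully open they stand 13 mm farther back than shut.
Start: joints at [-1.321, 0.241, 0.005, 1.335, 0, 1.571], TCP at [0.124, -0.484, 0.231] pointing down, gripper open.
Joint ranges: [-2.72, 2.72], [-1.05, 1.87], [-1.09, 1.28], [-1.99, 2.15], [-1.42, 1.44], [-3.14, 3.14]. Speed limits (rad/s): [2.79, 2.79, 3.14, 3.14, 3.14, 3.14].

## Interface

Orientations are given as a unit quaternion [x, y, z, w].
In Python, from workcell import bot, vision, workorder, boxes_of gives the robot as it stands.
- The arm moves only by the tool send_rows, never from a script. Its argument "motion" is text: rows parted by semicolons, each of 5 numbers parted by spaces: the closure, from -1 (fully open) to 1 (shut), so that 0 is half open, then the shift along the tool's x, y, z in cm, then the turn about the tool's z in rad. In form: claw x y z twist; .... A call has 1 to 5 rows; each row is the pose to reach, as a shift and turn from the pose commanded when the call began, along the tool's axes at that moment; what a row does not reach only later rows make up. A row lasts 1/10 s, in which the tool goes at most 50 mm and 8.59 degrees, less where a joint would pass 70% of its speed; a pose out of reach is approached as far as the arm can. A call with a gripper value outside its range is refused whole. The fingers move at their own pace and stop on an object; the grip force is fixed at half the most. Time passes only in rows, so rows that repeat a pose let the fingers close. It gives the time, the measured TCP pose, the force, the opening and the grip force at its end, in the units of the state.
- bot.get_obs(): the state, without advancing time (a new reading comes with each control period).
- vision.camera(name): name is "scene" or "top"; returns the picture (400x640x3 uint8, red, green, blue); there is no depth.
- vision.camera_model(name): a dict with "fov_y" (degrees; the focal length in pixels is half the picture's height over the tangent of half this angle, whatever the lens; pixels are square), "cx", "cy" (the principal point, pixels), "world_from_camera" (4x4, takes a point from camera to world coordinates). Camera axes: x right, y down, z forward; pixel columns grow to the right and rows downward; lengths in m; the calibration is good to about 2 mm. A picture is of the moment at which its call begins. camera_model takes no time and is no camera call.
- workorder.job_done(): hands the job in; it is judged then, once.
Trained networks look in the newest picture that a camera, given by its name, has taken for a name from the list of things; names that differ only in an ending like _2 or _b are one class to them, and where a whole thing is asked for, a point or a joint stands for the part that bears it (a point fixed in the world has none). Each returns a list of dicts, best first, with "conf" (0 to 1); they miss things now and then, are a little off and sometimes report something else, mostly with a low value. They report only what shows in the picture. A call takes as long as a camera call.
- boxes_of(camera, target): "rect" ([centre column, centre row, width, height] in pixels, round what is visible of it).
The state is a dict: "clock": time; "joint_pos": joint angles; "joint_vel": joint speeds; "tau": joint torques, N m; "eef_pos": TCP position; "tool_rot": TCP orientation; "ft_force": force on the tool from outside, world axes, zero at the start; "ft_torque": the same for the moment, N m; "grip_width": finger opening in m; "grasp_force": force on a finger pad.
Only numpy, scipy, OpenCV 4.12 (cv2) and the standard library are available. Lean on these libraries where they do the work, as an engineer would, in place of code of your own. Each camera call takes 0.05 s, during which the arm holds its last target. There are 200 camera calls.

## Working session

There is one attempt and no reset: what is moved stays moved. The work goes in short steps, Python scripts to look and compute and a tool call to move; the robot and the scene stay as the last step left them, time stands still between calls to the robot, and variables do not carry over. Pictures are saved under pics/ and viewed, at most 10 in all, crops included, and the job is handed in when it is done.

Besides the shell and the picture viewer there is one more tool, called after "Call:" as a command line: name --argument value ..., lists and objects as JSON in quotes. send_rows: Moves the arm, as the interface text tells. Its arguments: {"type":"object","properties":{"motion":{"type":"string"}},"required":["motion"]}

```bash
mkdir -p pics; ls; python3 - <<'E'
from workcell import bot, vision, boxes_of
import cv2, numpy as np
np.set_printoptions(precision=4,suppress=True)
o=bot.get_obs(); print(o['clock'],o['eef_pos'],o['tool_rot'],o['grip_width'])
for n in('scene','top'):
    im=vision.camera(n); cv2.imwrite(f'pics/{n}0.png',im[:,:,::-1])
    m=vision.camera_model(n); print(n,m['fov_y'],m['cx'],m['cy'],np.array(m['world_from_camera']))
E
```

```text
pics
0.0 [ 0.1234 -0.4839  0.2304] [ 0.9922  0.1246 -0.0001 -0.001 ] 0.08543562760198843
scene 50.88002501159377 314.31669464675247 195.00160957848746 [[-0.8057 -0.2529  0.5357 -0.0368]
 [-0.5924  0.3377 -0.7315  0.7986]
 [ 0.0041 -0.9067 -0.4218  0.6075]
 [ 0.      0.      0.      1.    ]]
top 48.48084110574574 313.8586883002936 198.6177240071515 [[ 0.021  -0.9872  0.1583  0.3916]
 [-0.9996 -0.0238 -0.0159 -0.0214]
 [ 0.0194 -0.1579 -0.9873  1.258 ]
 [ 0.      0.      0.      1.    ]]
```

View pics/top0.png

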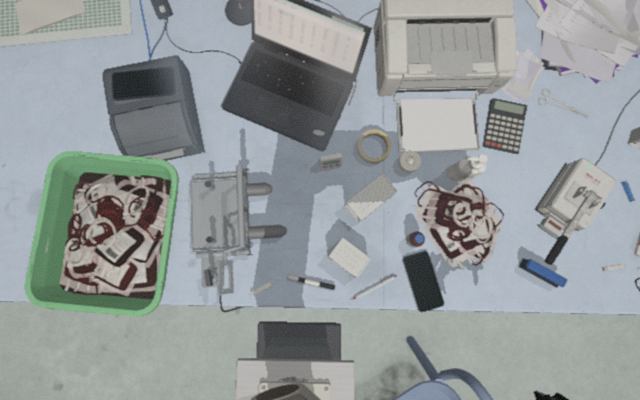

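View pics/scene0.png

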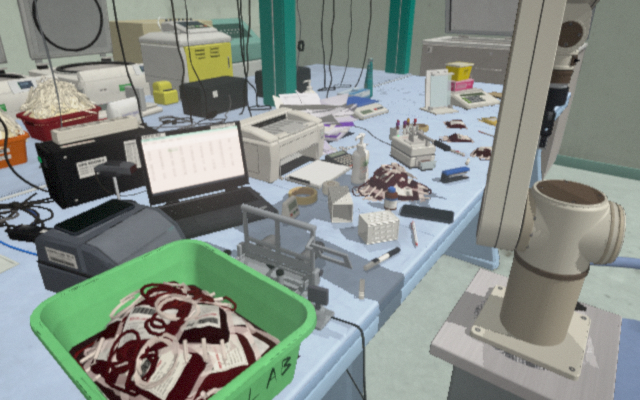

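The top view shows the rack at left (cols 190–285, rows 165–290), with its pegs pointing right (world -y) and the T-lock near (209,275). The cups seem to be at (370,197) and (348,257). The scene view shows the same cups at about (340,205) and (378,227).

```bash
python3 - <<'E'
from workcell import boxes_of
import cv2
im=cv2.imread('pics/top0.png')[120:320,170:450]
a=cv2.resize(im,None,fx=2.8,fy=2.8,interpolation=cv2.INTER_CUBIC); cv2.imwrite('pics/topc.png',a)
im=cv2.imread('pics/scene0.png')[160:340,220:470]
a=cv2.resize(im,None,fx=3.2,fy=3.2,interpolation=cv2.INTER_CUBIC); cv2.imwrite('pics/scenec.png',a)
for c in('top','scene'):
  for t in('deep_cup','shallow_cup','t_lock_grip','rack','timer','reagent_bottle','label_roll','tape'):
    r=boxes_of(c,t); print(c,t,[([round(v) for v in d['rect']],round(d['conf'],2)) for d in r[:2]])
E
```

```text
top deep_cup [([368, 195, 51, 50], 0.91)]
top shallow_cup [([349, 258, 46, 37], 0.7)]
top t_lock_grip []
top rack [([237, 231, 95, 134], 0.63), ([370, 196, 51, 48], 0.35)]
top timer [([329, 162, 23, 17], 0.88)]
top reagent_bottle [([415, 239, 18, 12], 0.55), ([207, 278, 10, 20], 0.29)]
top label_roll [([412, 161, 24, 21], 0.58)]
top tape [([372, 147, 34, 38], 0.75)]
scene deep_cup [([340, 203, 28, 39], 0.67)]
scene shallow_cup [([380, 226, 40, 37], 0.82), ([297, 240, 112, 69], 0.22)]
scene t_lock_grip [([319, 298, 22, 29], 0.89)]
scene rack []
scene timer [([291, 208, 20, 21], 0.77), ([289, 268, 131, 127], 0.49)]
scene reagent_bottle [([390, 202, 17, 26], 0.6)]
scene label_roll [([299, 241, 108, 72], 0.68), ([331, 188, 13, 11], 0.56)]
scene tape [([302, 197, 33, 19], 0.77)]
```

View pics/topc.png

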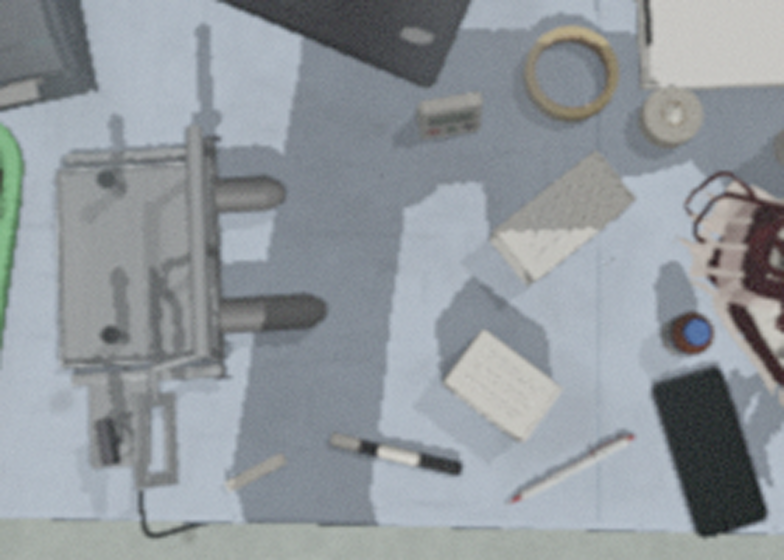

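View pics/scenec.png

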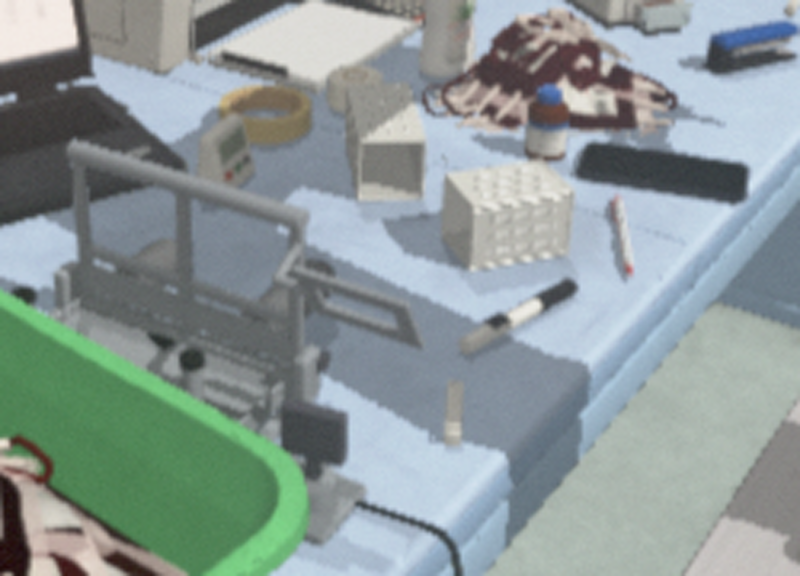

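Top crop: the shallow cup's top corners are about (485,330), (560,390), (522,440) and (445,382). The deep cup runs (597,153), (635,197), (527,285), (490,235), with its mouth at the lower left. Pegs run from x=220 to tips at (326,310) and (286,192), and the T-lock is at about (108,442). In the scene crop the deep cup's open mouth faces the camera. The shallow cup shows its closed bottom, so its mouth points away, to the lower right in the top view.

```bash
cat > h.py <<'E'
from workcell import bot, vision, boxes_of
import numpy as np
np.set_printoptions(precision=4,suppress=True)
def w(uv,z,n='top'):
    m=vision.camera_model(n); T=np.array(m['world_from_camera']); f=200/np.tan(np.radians(m['fov_y']/2))
    d=T[:3,:3]@[(uv[0]-m['cx'])/f,(uv[1]-m['cy'])/f,1]; return T[:3,3]+d*(z-T[2,3])/d[2]
def c(u,v,z): return w((170+(u+.5)/2.8-.5,120+(v+.5)/2.8-.5),z)
def s(u,v,z): return w((220+(u+.5)/3.2-.5,160+(v+.5)/3.2-.5),z,'scene')
def tool(p,yaw=None):
    """shift in tool axes (cm) to world point p, and twist (about tool z=down) to yaw deg of tool x"""
    from scipy.spatial.transform import Rotation as R
    o=bot.get_obs(); M=R.from_quat(o['tool_rot']).as_matrix(); y=np.degrees(np.arctan2(M[1,0],M[0,0]))
    print('t',round(o['clock'],2),'tcp',o['eef_pos'],'yaw',round(y,2),'tilt',M[:2,2],'w',round(o['grip_width'],4))
    print('shift cm',M.T@(np.array(p)-o['eef_pos'])*100,'twist',None if yaw is None else round(np.radians(-(((yaw-y)+180)%360-180)),3))
E
python3 - <<'E'
from h import *
def show(n,pts,z):
    P=np.array([c(u,v,z) for u,v in pts]); print(n,P[:,:2].tolist() and P[:,:2].round(4).tolist(),'mean',P.mean(0)[:2],'edges',np.linalg.norm(P-np.roll(P,-1,0),axis=1), 'dirs',[round(float(np.degrees(np.arctan2(*(b-a)[[1,0]]))),1) for a,b in zip(P,np.roll(P,-1,0))])
show('shallow',[(485,330),(560,390),(522,440),(445,382)],.064)
show('deep',[(597,153),(635,197),(527,285),(490,235)],.064)
show('long',[(222,316),(326,310)],.034)
show('short',[(218,195),(286,192)],.034)
show('bar',[(197,128),(200,365)],.145)
show('lock',[(100,420),(118,462)],.08)
show('tray',[(60,160),(62,365)],.02)
for n,u,v,z in(('lock',315,432,.064),('shal top corners',445,185,.064),('',478,210,.064),('',575,195,.064),('',545,163,.064),('deep mouth bl',360,198,0),('br',424,199,0),('tl',358,140,.064),('tr',424,136,.064),('barends',78,150,.145),('',303,222,.145)): print(n,s(u,v,z)[:2])
for t in('timer','label_roll','tape','reagent_bottle'):
    r=boxes_of('top',t)[0]['rect']; print(t,w(r[:2],.03)[:2])
print(w((178,215),.1)[:2], w((165,155),.1)[:2])
E
```

```text
shallow [[0.4789, -0.1209], [0.4234, -0.1931], [0.3756, -0.1571], [0.4286, -0.0832]] mean [ 0.4266 -0.1386] edges [0.0911 0.0598 0.0909 0.0629] dirs [-127.6, 143.0, 54.4, -36.8]
deep [[0.6554, -0.2294], [0.6123, -0.2665], [0.5233, -0.1611], [0.5713, -0.1248]] mean [ 0.5905 -0.1954] edges [0.0569 0.138  0.0602 0.1342] dirs [-139.2, 130.2, 37.1, -51.2]
long [[0.4891, 0.1354], [0.4973, 0.0335]] mean [0.4932 0.0845] edges [0.1022 0.1022] dirs [-85.4, 94.6]
short [[0.6096, 0.1446], [0.6143, 0.0771]] mean [0.612  0.1109] edges [0.0677 0.0677] dirs [-86.0, 94.0]
bar [[0.6516, 0.1515], [0.4363, 0.1387]] mean [0.544  0.1451] edges [0.2156 0.2156] dirs [-176.6, 3.4]
lock [[0.386, 0.2385], [0.348, 0.2196]] mean [0.367 0.229] edges [0.0425 0.0425] dirs [-153.6, 26.4]
tray [[0.6441, 0.3074], [0.4384, 0.2921]] mean [0.5413 0.2997] edges [0.2063 0.2063] dirs [-175.8, 4.2]
lock [0.3632 0.238 ]
shal top corners [ 0.4688 -0.099 ]
 [ 0.4241 -0.0773]
 [ 0.3711 -0.1495]
 [ 0.419  -0.1881]
deep mouth bl [ 0.5792 -0.1342]
br [ 0.5298 -0.1687]
tl [ 0.5782 -0.127 ]
tr [ 0.5341 -0.1705]
barends [0.6491 0.1543]
 [0.4444 0.1409]
timer [ 0.6953 -0.0822]
label_roll [ 0.7035 -0.3178]
tape [ 0.7414 -0.2038]
reagent_bottle [ 0.481  -0.3228]
[0.5254 0.3136] [0.6853 0.3591]
```

```bash
python3 - <<'E'
from h import *
tool([.434,-.123,.13],53)
E
```

```text
t 1.1 tcp [ 0.1236 -0.4845  0.2313] yaw 14.31 tilt [0. 0.] w 0.0852
shift cm [ 39.0105 -27.3504  10.1327] twist -0.675
```

Call:
send_rows --motion "-1 5 0 0 0.1; -1 10 0 0 0.1"

```text
clock: 1.3
eef_pos: [0.2204, -0.4601, 0.2314]
tool_rot: [0.997, 0.072, 0.0, 0.0]
ft_force: [0.2, -0.4, 0.1]
grip_width: 0.0853
grasp_force: 0.0
```

```bash
python3 - <<'E'
from h import *
tool([.434,-.123,.13],53)
print(bot.get_obs()['joint_pos'])
E
```

```text
t 1.3 tcp [ 0.2204 -0.4601  0.2314] yaw 8.23 tilt [ 0.0003 -0.0005] w 0.0853
shift cm [ 25.9677 -30.3127  10.1312] twist -0.781
[-1.1241  0.2603  0.0313  1.3412  0.      1.8738]
```

Call:
send_rows --motion "-1 3.1 -3.6 1 -0.14; -1 6.2 -7.2 2 -0.28; -1 9.3 -10.8 3 -0.42; -1 12.4 -14.4 4 -0.56; -1 15.5 -18 5 -0.7"

```text
clock: 1.8
eef_pos: [0.3477, -0.2571, 0.1811]
tool_rot: [0.91, 0.415, 0.0, 0.0]
ft_force: [1.5, 0.0, 0.3]
grip_width: 0.0853
grasp_force: 0.0
```

```bash
python3 - <<'E'
from h import *
tool([.434,-.123,.12],53)
E
```

```text
t 1.8 tcp [ 0.3477 -0.2571  0.1811] yaw 49.0 tilt [ 0.0008 -0.0005] w 0.0853
shift cm [15.7796 -2.2884  6.1147] twist -0.07
```

Call:
send_rows --motion "-1 4.5 -0.7 1 -0.07; -1 9 -1.4 2 -0.07; -1 13 -2 4 -0.07; -1 15.8 -2.3 6 -0.07; -1 15.8 -2.3 6 -0.07"

```text
clock: 2.3
eef_pos: [0.4338, -0.1217, 0.119]
tool_rot: [0.895, 0.446, -0.001, -0.002]
ft_force: [-0.4, -0.5, -1.4]
grip_width: 0.0853
grasp_force: 0.0
```

```bash
python3 - <<'E'
from h import *
import cv2
tool([.434,-.123,.017],53)
a=vision.camera('top')[170:300,280:450,::-1]; b=vision.camera('scene')[130:290,300:480,::-1]
r=lambda i:cv2.resize(i,(400,360),interpolation=cv2.INTER_CUBIC)
cv2.imwrite('pics/p1.png',np.hstack([r(a),r(b)]))
E
```

```text
t 2.3 tcp [ 0.4338 -0.1217  0.119 ] yaw 53.01 tilt [-0.0036  0.0019] w 0.0853
shift cm [-0.088   0.1356 10.1997] twist 0.0
```

View pics/p1.png

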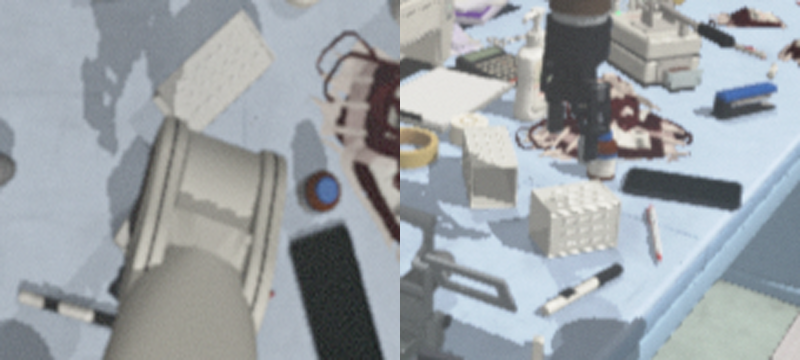

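The arm covers the cup in the top view. In the scene view the fingers hang over it at about (575,130), in line with the shallow cup, so I'll descend and grip.

Call:
send_rows --motion "-1 0 0.1 4 0; -1 0 0.1 8 0; -1 0 0.1 10.1 0; -1 0 0.1 10.1 0; 1 0 0.1 10.1 0"

```text
clock: 2.9
eef_pos: [0.435, -0.1265, 0.0212]
tool_rot: [0.897, 0.443, 0.0, 0.0]
ft_force: [-0.3, 0.3, -0.2]
grip_width: 0.0728
grasp_force: 0.0
```

Call:
send_rows --motion "1 0 0 0 0; 1 0 0 0 0; 1 0 0 0 0; 1 0 0 0 0; 1 0 0 0 0"

```text
clock: 3.4
eef_pos: [0.4366, -0.1264, 0.0224]
tool_rot: [0.896, 0.444, 0.001, 0.002]
ft_force: [0.0, -2.3, 6.7]
grip_width: 0.0636
grasp_force: 65.9
```

Call:
send_rows --motion "1 0 0 -2 0; 1 0 0 -4 0; 1 0 0 -6 0; 1 0 0 -6 -0.14; 1 0 0 -6 -0.28"

```text
clock: 3.9
eef_pos: [0.4358, -0.1257, 0.082]
tool_rot: [0.824, 0.567, 0.001, 0.001]
ft_force: [-0.0, 0.2, -1.9]
grip_width: 0.0635
grasp_force: 65.7
```

Call:
send_rows --motion "1 0 0 -1.5 -0.149; 1 0 0 -3 -0.298; 1 0 0 -4 -0.447; 1 0 0 -4 -0.596; 1 0 0 -4 -0.745"

```text
clock: 4.4
eef_pos: [0.4352, -0.1255, 0.1216]
tool_rot: [0.561, 0.828, 0.0, 0.001]
ft_force: [0.2, 0.0, -1.0]
grip_width: 0.0633
grasp_force: 65.7
```

Call:
send_rows --motion "1 0 0 0 -0.149; 1 0 0 0 -0.298; 1 0 0 0 -0.447; 1 0 0 0 -0.596; 1 0 0 0 -0.745"

```text
clock: 4.9
eef_pos: [0.4348, -0.1254, 0.121]
tool_rot: [0.221, 0.975, 0.0, 0.0]
ft_force: [-1.3, -0.1, -1.6]
grip_width: 0.0635
grasp_force: 65.7
```

Call:
send_rows --motion "1 0 0 0 -0.149; 1 0 0 0 -0.298; 1 0 0 0 -0.447; 1 0 0 0 -0.596; 1 0 0 0 -0.745"

```text
clock: 5.4
eef_pos: [0.4348, -0.1254, 0.121]
tool_rot: [-0.149, 0.989, -0.0, 0.0]
ft_force: [0.4, -0.7, -0.5]
grip_width: 0.0636
grasp_force: 65.7
```

Call:
send_rows --motion "1 0 0 0 -0.149; 1 0 0 0 -0.298; 1 0 0 0 -0.447; 1 0 0 0 -0.596; 1 0 0 0 -0.745"

```text
clock: 5.9
eef_pos: [0.4348, -0.1254, 0.121]
tool_rot: [-0.499, 0.867, -0.0, 0.0]
ft_force: [0.0, 0.0, -1.0]
grip_width: 0.0638
grasp_force: 65.7
```

```bash
python3 - <<'E'
from h import *
tool([.620,-.014,.10],-86.1)
E
```

```text
t 5.9 tcp [ 0.4348 -0.1254  0.121 ] yaw -120.16 tilt [ 0.001  -0.0003] w 0.0638
shift cm [-18.9371 -10.4121   2.1155] twist -0.594
```

Call:
send_rows --motion "1 -3.8 -2.1 0 -0.13; 1 -7.6 -4.2 0 -0.26; 1 -11.4 -6.3 0 -0.4; 1 -15.2 -8.4 0 -0.53; 1 -18.9 -10.4 0 -0.594"

```text
clock: 6.4
eef_pos: [0.6218, -0.0144, 0.121]
tool_rot: [0.73, -0.684, 0.0, -0.0]
ft_force: [0.6, -1.2, -0.6]
grip_width: 0.0636
grasp_force: 65.7
```

Call:
send_rows --motion "1 0 0 2 0; 1 0 0 4 0; 1 0 0 4 0"

```text
clock: 6.7
eef_pos: [0.6179, -0.0149, 0.0774]
tool_rot: [0.729, -0.685, -0.002, 0.002]
ft_force: [-0.8, 0.3, -0.6]
grip_width: 0.0638
grasp_force: 66.2
```

```bash
python3 - <<'E'
from h import *
import cv2
tool([.620,-.014,.026],-86.1)
a=vision.camera('top')[145:275,180:370,::-1]; b=vision.camera('scene')[150:310,230:420,::-1]
r=lambda i:cv2.resize(i,(400,int(400*i.shape[0]/i.shape[1])),interpolation=cv2.INTER_CUBIC)
a,b=r(a),r(b); h=min(len(a),len(b)); print(len(a),len(b))
cv2.imwrite('pics/p2.png',np.hstack([a[:h],b[:h]]))
E
```

```text
t 6.7 tcp [ 0.6179 -0.0149  0.0774] yaw -86.44 tilt [-0.0064  0.0001] w 0.0638
shift cm [-0.0765 -0.2476  5.1345] twist -0.006
273 336
```

View pics/p2.png

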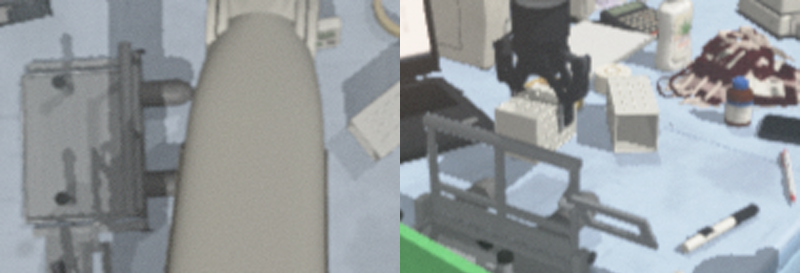

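The top view shows mostly the arm. In the scene view the held cup is at about (535,130), and I need a closer look to see whether its mouth faces the rack.

```bash
python3 - <<'E'
from h import *
import cv2
b=vision.camera('scene')[185:240,265:355,::-1]
cv2.imwrite('pics/p3.png',cv2.resize(b,None,fx=7,fy=7,interpolation=cv2.INTER_CUBIC))
E
```

```text
(no output)
```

View pics/p3.png

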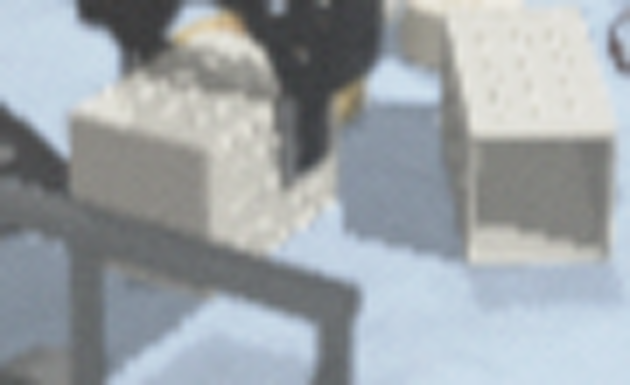

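This face looks uniform with no rim, so it appears closed. I'll compare it with the other end in the saved first picture.

```bash
python3 - <<'E'
import cv2, numpy as np
a=cv2.imread('pics/scene0.png')[205:248,352:405]; b=cv2.imread('pics/top0.png')[230:285,320:378]
r=lambda i:cv2.resize(i,(390,390),interpolation=cv2.INTER_CUBIC)
cv2.imwrite('pics/p4.png',np.hstack([r(a),r(b)]))
E
```

```text
(no output)
```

View pics/p4.png

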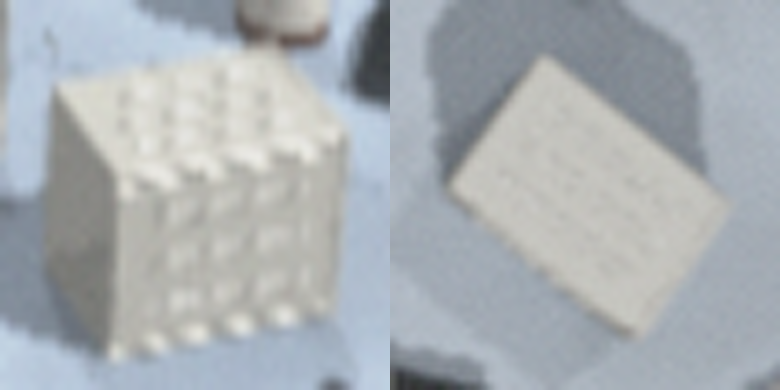

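Call:
send_rows --motion "1 0 0 -2.5 0.149; 1 0 0 -4 0.298; 1 0 0 -4 0.447; 1 0 0 -4 0.596; 1 0 0 -4 0.745"

```text
clock: 7.35
eef_pos: [0.6212, -0.0158, 0.1229]
tool_rot: [-0.426, 0.905, -0.001, 0.002]
ft_force: [-0.6, -0.1, -1.8]
grip_width: 0.0635
grasp_force: 66.3
```

Call:
send_rows --motion "1 0 0 0 0.149; 1 0 0 0 0.298; 1 0 0 0 0.447; 1 0 0 0 0.596; 1 0 0 0 0.745"

```text
clock: 7.85
eef_pos: [0.6211, -0.0158, 0.1226]
tool_rot: [-0.068, 0.998, -0.0, 0.002]
ft_force: [0.1, -0.0, -0.5]
grip_width: 0.0635
grasp_force: 66.3
```

Call:
send_rows --motion "1 0 0 0 0.149; 1 0 0 0 0.298; 1 0 0 0 0.447; 1 0 0 0 0.596; 1 0 0 0 0.745"

```text
clock: 8.35
eef_pos: [0.6211, -0.0157, 0.1226]
tool_rot: [0.3, 0.954, 0.001, 0.002]
ft_force: [-1.0, -0.4, -1.0]
grip_width: 0.0638
grasp_force: 66.3
```

Call:
send_rows --motion "1 0 0 0 0.149; 1 0 0 0 0.298; 1 0 0 0 0.447; 1 0 0 0 0.596; 1 0 0 0 0.745"

```text
clock: 8.85
eef_pos: [0.6211, -0.0157, 0.1226]
tool_rot: [0.627, 0.779, 0.001, 0.001]
ft_force: [-0.4, 0.8, -0.9]
grip_width: 0.0633
grasp_force: 66.3
```

```bash
python3 - <<'E'
from h import *
import cv2
tool([.620,-.014,.026],93.9)
b=vision.camera('scene')[165:235,265:365,::-1]
cv2.imwrite('pics/p5.png',cv2.resize(b,None,fx=7,fy=7,interpolation=cv2.INTER_CUBIC))
E
```

```text
t 8.85 tcp [ 0.6211 -0.0157  0.1226] yaw 102.39 tilt [0.0034 0.0001] w 0.0633
shift cm [ 0.2006 -0.103   9.6594] twist 0.148
```

View pics/p5.png

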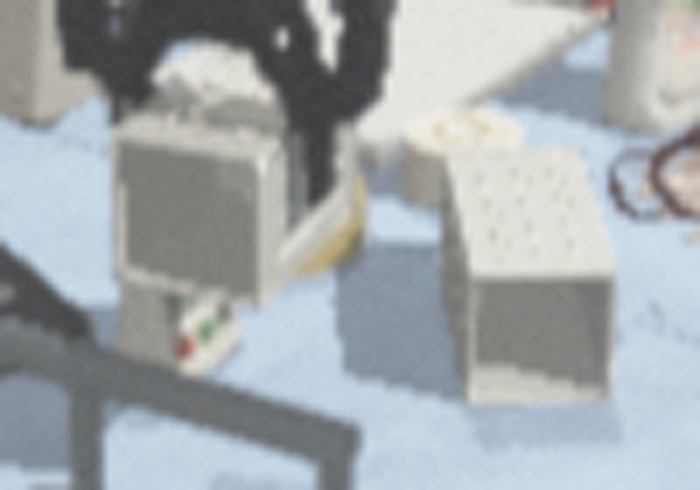

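The rim and dark interior now show at (190,215), so the mouth faces the rack, and it is the end nearer the grasp. I'll insert it partway, release it, then push it home from behind.

Call:
send_rows --motion "1 0.2 -0.1 2 0.148; 1 0.2 -0.1 6 0.148; 1 0.2 -0.1 9 0.148; 1 0.2 -0.1 9.6 0.148; 1 0.2 -0.1 9.6 0.148"

```text
clock: 9.4
eef_pos: [0.6185, -0.0139, 0.0249]
tool_rot: [0.68, 0.734, -0.0, -0.0]
ft_force: [0.1, -0.6, -0.1]
grip_width: 0.0635
grasp_force: 66.2
```

```bash
python3 - <<'E'
from h import *
d=.058
tool([.609+.068*d,.146-.998*d,.026],93.9)
E
```

```text
t 9.4 tcp [ 0.6185 -0.0139  0.0249] yaw 94.37 tilt [-0.0008  0.0001] w 0.0635
shift cm [10.2101  0.2255 -0.1104] twist 0.008
```

Call:
send_rows --motion "1 2.5 0.2 -0.1 0.008; 1 4 0.2 -0.1 0.008; 1 5 0.2 -0.1 0.008; 1 6 0.2 -0.1 0.008; 1 7 0.2 -0.1 0.008"

```text
clock: 9.9
eef_pos: [0.6158, 0.057, 0.0258]
tool_rot: [0.683, 0.731, 0.0, 0.0]
ft_force: [-0.6, -0.2, -0.2]
grip_width: 0.0633
grasp_force: 66.2
```

Call:
send_rows --motion "1 1 0 0 0; 1 2 0 0 0; 1 3.2 0 0 0; 1 3.2 0 0 0; 1 3.2 0 0 0"

```text
clock: 10.4
eef_pos: [0.6134, 0.0886, 0.0252]
tool_rot: [0.683, 0.731, -0.0, 0.0]
ft_force: [-0.7, -1.2, -0.8]
grip_width: 0.0638
grasp_force: 66.2
```

Call:
send_rows --motion "-1 0 0 0 0; -1 0 0 0 0; -1 0 0 0 0; -1 0 0 0 0; -1 0 0 0 0"

```text
clock: 10.9
eef_pos: [0.6135, 0.088, 0.0254]
tool_rot: [0.683, 0.73, 0.0, 0.0]
ft_force: [0.1, -0.1, 0.4]
grip_width: 0.0858
grasp_force: 0.0
```

Call:
send_rows --motion "-1 -2 0 0 0; -1 -3.8 0 0 0; -1 -3.8 0 0 0; 1 -3.8 0 0 0; 1 -3.8 0 0 0"

```text
clock: 11.4
eef_pos: [0.6166, 0.0504, 0.0261]
tool_rot: [0.683, 0.73, 0.001, 0.0]
ft_force: [1.1, -0.5, -0.4]
grip_width: 0.0633
grasp_force: 65.5
```

Call:
send_rows --motion "1 0 0 0 0; 1 0 0 0 0; 1 0 0 0 0; 1 0 0 0 0"

```text
clock: 11.8
eef_pos: [0.6165, 0.0507, 0.0258]
tool_rot: [0.683, 0.731, 0.001, 0.0]
ft_force: [0.3, 0.2, 4.6]
grip_width: 0.0634
grasp_force: 66.1
```

Call:
send_rows --motion "1 0.8 0 0 0; 1 1.3 0 0 0; 1 1.6 0 0 0; 1 1.8 0 0 0; 1 1.8 0 0 0"

```text
clock: 12.3
eef_pos: [0.6153, 0.0684, 0.0258]
tool_rot: [0.683, 0.73, 0.0, 0.001]
ft_force: [0.3, -3.2, 5.2]
grip_width: 0.0633
grasp_force: 66.4
```

Call:
send_rows --motion "1 0.2 0 0 0; 1 0.4 0 0 0; 1 0.4 0 0 0"

```text
clock: 12.6
eef_pos: [0.615, 0.0723, 0.0258]
tool_rot: [0.683, 0.73, -0.0, 0.001]
ft_force: [1.0, -3.4, 5.5]
grip_width: 0.0634
grasp_force: 66.4
```

Call:
send_rows --motion "1 0.15 0 0 0; 1 0.3 0 0 0; 1 0.3 0 0 0"

```text
clock: 12.9
eef_pos: [0.6148, 0.0752, 0.0258]
tool_rot: [0.683, 0.73, -0.0, 0.001]
ft_force: [0.6, -4.7, 5.6]
grip_width: 0.0633
grasp_force: 66.5
```

Call:
send_rows --motion "1 0.2 0 0 0; 1 0.2 0 0 0"

```text
clock: 13.1
eef_pos: [0.6147, 0.076, 0.0258]
tool_rot: [0.683, 0.73, -0.001, 0.002]
ft_force: [0.6, -6.0, 6.0]
grip_width: 0.0634
grasp_force: 66.5
```

Call:
send_rows --motion "1 0.2 0 0 0; 1 0.2 0 0 0"

```text
clock: 13.3
eef_pos: [0.6145, 0.0761, 0.026]
tool_rot: [0.684, 0.729, -0.002, 0.003]
ft_force: [0.5, -11.0, 6.8]
grip_width: 0.0633
grasp_force: 66.4
```

Call:
send_rows --motion "-1 0 0 0 0; -1 0 0 0 0; -1 0 0 0 0; -1 0 0 0 0; -1 0 0 -2 0"

```text
clock: 13.8
eef_pos: [0.6111, 0.0795, 0.0421]
tool_rot: [0.683, 0.731, -0.003, -0.002]
ft_force: [0.9, -0.9, -0.2]
grip_width: 0.0854
grasp_force: 0.0
```

Call:
send_rows --motion "-1 0 0 -4 0; -1 0 0 -8 0; -1 -4 0 -12 0; -1 -8 0 -12 0"

```text
clock: 14.2
eef_pos: [0.6227, 0.0011, 0.1713]
tool_rot: [0.681, 0.732, 0.004, 0.004]
ft_force: [1.0, -0.8, -1.4]
grip_width: 0.0854
grasp_force: 0.0
```

```bash
python3 - <<'E'
from h import *
tool([.6056,-.2095,.12],130)
E
```

```text
t 14.2 tcp [0.6227 0.0011 0.1713] yaw 94.13 tilt [0.0103 0.0007] w 0.0854
shift cm [-20.8853  -3.27     5.0962] twist -0.626
```

Call:
send_rows --motion "-1 -4.5 -0.7 0 -0.14; -1 -9 -1.4 0 -0.28; -1 -13.5 -2.1 0 -0.42; -1 -18 -2.8 1 -0.56; -1 -20.9 -3.3 4 -0.626"

```text
clock: 14.7
eef_pos: [0.6025, -0.215, 0.1283]
tool_rot: [0.424, 0.906, 0.0, 0.004]
ft_force: [0.1, 0.5, -0.9]
grip_width: 0.0853
grasp_force: 0.0
```

Call:
send_rows --motion "-1 0 0 0 0; -1 0 0 0 0"

```text
clock: 14.9
eef_pos: [0.5995, -0.2113, 0.1239]
tool_rot: [0.426, 0.905, 0.0, -0.002]
ft_force: [0.6, 0.4, -0.2]
grip_width: 0.0852
grasp_force: 0.0
```

```bash
python3 - <<'E'
from h import *
tool([.6056,-.2095,.022],130)
vision.camera('scene')
for t in('deep_cup','shallow_cup','timer'): print(t,[([round(v) for v in d['rect']],round(d['conf'],2)) for d in boxes_of('scene',t)[:2]])
E
```

```text
t 14.9 tcp [ 0.5995 -0.2113  0.1239] yaw 129.59 tilt [-0.0027  0.0017] w 0.0852
shift cm [-0.2807  0.5974 10.193 ] twist -0.007
deep_cup [([340, 204, 27, 42], 0.91)]
shallow_cup [([274, 234, 37, 30], 0.78)]
timer [([290, 209, 21, 20], 0.82)]
```

Call:
send_rows --motion "-1 -0.3 0.5 3 0; -1 -0.3 0.5 7 0; -1 -0.3 0.5 10.1 0; -1 -0.3 0.5 10.1 0; 1 -0.3 0.5 10.1 0"

```text
clock: 15.6
eef_pos: [0.6068, -0.2095, 0.0251]
tool_rot: [0.424, 0.906, 0.0, 0.0]
ft_force: [-0.3, -0.6, 1.7]
grip_width: 0.0734
grasp_force: 0.0
```

Call:
send_rows --motion "1 0 0 0 0; 1 0 0 0 0; 1 0 0 0 0; 1 0 0 0 0; 1 0 0 0 0"

```text
clock: 16.1
eef_pos: [0.6083, -0.2108, 0.0271]
tool_rot: [0.425, 0.905, 0.001, 0.003]
ft_force: [0.1, 0.7, 7.2]
grip_width: 0.0635
grasp_force: 68.3
```

```bash
python3 - <<'E'
from h import *
d=.21
tool([.4885+.068*d,.137-.998*d,.026],93.9)
E
```

```text
t 16.1 tcp [ 0.6083 -0.2108  0.0271] yaw 129.72 tilt [ 0.005  -0.0012] w 0.0635
shift cm [17.3778  0.7195  0.0407] twist 0.625
```

Call:
send_rows --motion "1 0 0 -3 0; 1 4 0.2 -5 0.14; 1 8 0.4 -5 0.28; 1 12 0.5 -5 0.42; 1 15 0.6 -5 0.56"

```text
clock: 16.6
eef_pos: [0.5132, -0.0897, 0.0747]
tool_rot: [0.661, 0.751, 0.0, -0.0]
ft_force: [1.2, 0.4, -1.9]
grip_width: 0.0632
grasp_force: 67.5
```

```bash
python3 - <<'E'
from h import *
d=.21
tool([.4885+.068*d,.137-.998*d,.029],93.9)
E
```

```text
t 16.6 tcp [ 0.5132 -0.0897  0.0747] yaw 97.3 tilt [-0.0004  0.0004] w 0.0632
shift cm [ 1.832  -0.8123  4.5731] twist 0.059
```

Call:
send_rows --motion "1 1.5 -0.8 0 0.06; 1 1.8 -0.8 2 0.06; 1 1.8 -0.8 4.4 0.06; 1 1.8 -0.8 4.5 0.06; 1 1.8 -0.8 4.5 0.06"

```text
clock: 17.1
eef_pos: [0.5044, -0.0745, 0.0295]
tool_rot: [0.681, 0.732, -0.0, -0.0]
ft_force: [0.3, 0.1, -2.4]
grip_width: 0.0628
grasp_force: 67.5
```

```bash
python3 - <<'E'
from h import *
vision.camera('top')
print([([round(v) for v in d['rect']],round(d['conf'],2)) for d in boxes_of('top','deep_cup')[:2]])
d=.095
tool([.4885+.068*d,.137-.998*d,.029],93.9)
E
```

```text
[([302, 229, 11, 27], 0.82), ([253, 231, 66, 131], 0.43)]
t 17.2 tcp [ 0.5052 -0.0747  0.0302] yaw 94.16 tilt [ 0.0009 -0.0002] w 0.0629
shift cm [11.733  -0.1776  0.1175] twist 0.005
```

Call:
send_rows --motion "1 2 -0.15 0 0.005; 1 4 -0.15 0 0.005; 1 5 -0.15 0 0.005; 1 6 -0.15 0 0.005; 1 7 -0.15 0 0.005"

```text
clock: 17.7
eef_pos: [0.4985, -0.0044, 0.0297]
tool_rot: [0.683, 0.731, 0.0, 0.0]
ft_force: [0.6, 0.3, -0.5]
grip_width: 0.0632
grasp_force: 67.5
```

Call:
send_rows --motion "1 1 0 0 0; 1 2 0 0 0; 1 3 0 0 0; 1 4 0 0 0; 1 4 0 0 0"

```text
clock: 18.2
eef_pos: [0.4953, 0.0365, 0.0293]
tool_rot: [0.682, 0.731, 0.0, -0.0]
ft_force: [0.1, 0.3, -1.8]
grip_width: 0.0636
grasp_force: 67.5
```

Call:
send_rows --motion "1 0.3 0 0 0; 1 0.6 0 0 0; 1 0.6 0 0 0"

```text
clock: 18.5
eef_pos: [0.495, 0.0413, 0.0293]
tool_rot: [0.683, 0.731, -0.0, -0.0]
ft_force: [-0.5, -0.1, -1.4]
grip_width: 0.0634
grasp_force: 67.5
```

Call:
send_rows --motion "1 0.3 0 0 0; 1 0.6 0 0 0; 1 0.9 0 0 0; 1 0.9 0 0 0"

```text
clock: 18.9
eef_pos: [0.4944, 0.0505, 0.0293]
tool_rot: [0.683, 0.731, 0.0, -0.0]
ft_force: [-0.1, -0.6, -0.9]
grip_width: 0.0632
grasp_force: 67.5
```

Call:
send_rows --motion "1 0.2 0 0 0; 1 0.4 0 0 0; 1 0.4 0 0 0"

```text
clock: 19.2
eef_pos: [0.4941, 0.0544, 0.0293]
tool_rot: [0.683, 0.731, 0.0, -0.0]
ft_force: [0.0, -0.0, -1.2]
grip_width: 0.0631
grasp_force: 67.5
```

Call:
send_rows --motion "1 0.2 0 0 0; 1 0.3 0 0 0; 1 0.3 0 0 0"

```text
clock: 19.5
eef_pos: [0.494, 0.055, 0.0296]
tool_rot: [0.683, 0.73, -0.002, 0.002]
ft_force: [-0.2, -7.3, 0.9]
grip_width: 0.0629
grasp_force: 68.0
```

Call:
send_rows --motion "-1 0 0 0 0; -1 0 0 0 0; -1 0 0 0 0; -1 0 0 0 0; -1 0 0 -2 0"

```text
clock: 20.0
eef_pos: [0.4916, 0.0571, 0.0473]
tool_rot: [0.683, 0.731, -0.002, -0.002]
ft_force: [-0.6, -0.0, 0.1]
grip_width: 0.0854
grasp_force: 0.0
```

Call:
send_rows --motion "-1 0 0 -4 0; -1 0 0 -8 0; -1 0 0 -12 0; 1 0 0 -12 0; 1 0 0 -12 0"

```text
clock: 20.5
eef_pos: [0.4948, 0.0574, 0.1705]
tool_rot: [0.683, 0.731, 0.001, 0.001]
ft_force: [-1.0, 0.4, -0.8]
grip_width: 0.0591
grasp_force: 0.0
```

```bash
python3 - <<'E'
from h import *
tool([.5490,.095,.133],93.9)
for c in('top','scene'):
  vision.camera(c)
  for t in('deep_cup','shallow_cup'): print(c,t,[([round(v) for v in d['rect']],round(d['conf'],2)) for d in boxes_of(c,t)[:2]])
E
```

```text
t 20.5 tcp [0.4948 0.0574 0.1705] yaw 93.91 tilt [0.0031 0.0005] w 0.0591
shift cm [3.3767 5.6556 3.7653] twist 0.0
top deep_cup [([234, 230, 25, 128], 0.72)]
top shallow_cup []
scene deep_cup [([317, 250, 47, 41], 0.61)]
scene shallow_cup [([274, 236, 37, 29], 0.59)]
```

Call:
send_rows --motion "1 1 2.8 0 0; 1 2 5.6 0 0; 1 2.5 5.6 2 0; 1 3.4 5.6 3.7 0; 1 3.4 5.6 3.7 0"

```text
clock: 21.3
eef_pos: [0.5451, 0.0953, 0.1288]
tool_rot: [0.682, 0.731, -0.003, -0.002]
ft_force: [-0.4, -0.3, -0.9]
grip_width: 0.0001
grasp_force: 0.0
```

Call:
send_rows --motion "1 0.6 0 0 0; 1 1.2 0 0 0; 1 1.8 0 0 0; 1 2.4 0 0 0; 1 3 0 0 0"

```text
clock: 21.8
eef_pos: [0.5457, 0.1254, 0.133]
tool_rot: [0.683, 0.731, 0.001, 0.0]
ft_force: [0.3, -0.8, 0.7]
grip_width: -0.0
grasp_force: 0.0
```

Call:
send_rows --motion "1 0.6 0 0 0; 1 1.2 0 0.1 0; 1 1.8 0 0.2 0; 1 2.4 0 0.3 0; 1 3 0 0.5 0"

```text
clock: 22.3
eef_pos: [0.5435, 0.155, 0.1274]
tool_rot: [0.683, 0.731, -0.0, 0.0]
ft_force: [0.1, -2.9, 3.0]
grip_width: -0.0004
grasp_force: 1.4
```

Call:
send_rows --motion "1 0.6 0 0.2 0; 1 1.2 0 0.4 0; 1 1.8 0 0.7 0; 1 2.4 0 1 0; 1 3 0 1.3 0"

```text
clock: 22.8
eef_pos: [0.5411, 0.1854, 0.114]
tool_rot: [0.683, 0.731, -0.0, -0.0]
ft_force: [-0.8, -2.3, 2.2]
grip_width: -0.0001
grasp_force: 1.3
```

Call:
send_rows --motion "1 0.6 0 0.4 0; 1 1.2 0 0.9 0; 1 1.8 0 1.4 0; 1 2.4 0 2 0; 1 2.4 0 2 0"

```text
clock: 23.3
eef_pos: [0.539, 0.2095, 0.0928]
tool_rot: [0.682, 0.731, -0.001, -0.001]
ft_force: [0.2, 0.3, -0.6]
grip_width: 0.0001
grasp_force: 0.0
```

```bash
python3 - <<'E'
from h import *
print(bot.get_obs()['ft_force'])
for c in('top','scene'):
  vision.camera(c)
  for t in('deep_cup','shallow_cup','handle_bar'): print(c,t,[([round(v) for v in d['rect']],round(d['conf'],2)) for d in boxes_of(c,t)[:2]])
E
```

```text
[ 0.2239  0.3358 -0.5726]
top deep_cup [([264, 230, 53, 35], 0.62), ([231, 208, 52, 79], 0.17)]
top shallow_cup [([261, 187, 41, 28], 0.78)]
top handle_bar [([232, 212, 46, 83], 0.65)]
scene deep_cup [([310, 240, 50, 62], 0.76)]
scene shallow_cup [([268, 239, 40, 38], 0.7)]
scene handle_bar [([280, 280, 124, 78], 0.91), ([332, 188, 20, 12], 0.73)]
```

Call:
send_rows --motion "1 0 0 -4 0; 1 0 0 -8 0; 1 0 0 -12 0; 1 0 0 -12 0; 1 0 0 -12 0"

```text
clock: 24.2
eef_pos: [0.5406, 0.2088, 0.2158]
tool_rot: [0.683, 0.731, 0.002, 0.001]
ft_force: [-0.6, 0.7, -0.0]
grip_width: 0.0001
grasp_force: 0.0
```

Call:
send_rows --motion "1 0 -4 0 0; 0.3 0 -8 0 0; 0.3 0 -8 0 0; 0.3 0 -8 0 0; 0.3 0 -8 0 0"

```text
clock: 24.7
eef_pos: [0.4605, 0.2033, 0.2138]
tool_rot: [0.683, 0.731, -0.0, 0.0]
ft_force: [0.5, 0.2, 0.1]
grip_width: 0.0297
grasp_force: 0.0
```

Call:
send_rows --motion "0.3 0 0 0 0; 0.3 0 0 0 0; 0.3 0 0 0 0; 0.3 0 0 0 0; 0.3 0 0 0 0"

```text
clock: 25.2
eef_pos: [0.4601, 0.2032, 0.2143]
tool_rot: [0.683, 0.731, 0.0, 0.0]
ft_force: [-0.4, 0.3, 0.6]
grip_width: 0.0299
grasp_force: 0.0
```

```bash
python3 - <<'E'
from h import *
import cv2
a=vision.camera('top')[160:300,180:300,::-1]; b=vision.camera('scene')[190:340,230:370,::-1]
cv2.imwrite('pics/t2.png',a)
for c,t in(('top','t_lock_grip'),('scene','t_lock_grip'),('scene','deep_cup'),('scene','shallow_cup')): print(c,t,[([round(v,1) for v in d['rect']],round(d['conf'],2)) for d in boxes_of(c,t)[:2]])
r=lambda i:cv2.resize(i,(400,450),interpolation=cv2.INTER_CUBIC)
cv2.imwrite('pics/p6.png',np.hstack([r(a),r(b)]))
tool([.366,.233,.15],93.9)
E
```

```text
top t_lock_grip []
scene t_lock_grip [([319.9, 297.2, 24.3, 30.7], 0.73)]
scene deep_cup [([310.1, 238.9, 48.1, 61.5], 0.63)]
scene shallow_cup [([270.0, 231.7, 41.4, 48.4], 0.93), ([278.6, 282.0, 121.8, 77.8], 0.23)]
t 25.5 tcp [0.4599 0.2032 0.2143] yaw 93.9 tilt [0.0001 0.    ] w 0.0294
shift cm [ 3.6123 -9.1681  6.434 ] twist -0.0
```

View pics/p6.png

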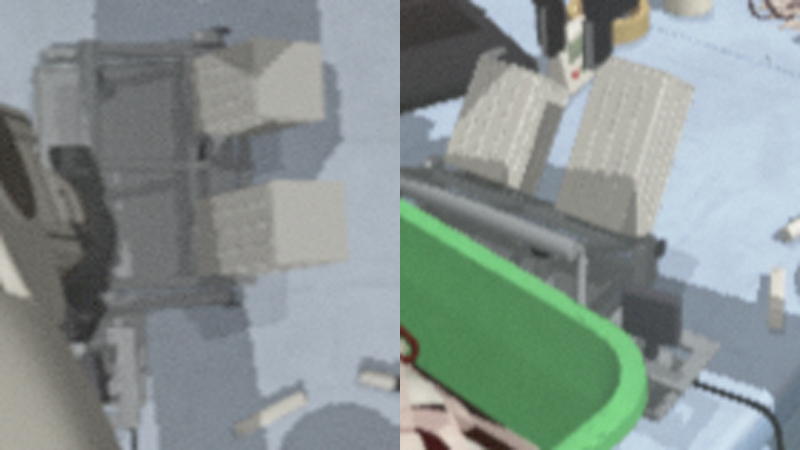

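The frame is back, and both cups stand tilted on their pegs against the cross bars. The T-lock head is at about (650,318) in the right half of the picture.

```bash
python3 - <<'E'
from h import *
print('lock scene',w((319.9,297.2),.062,'scene'),w((319.2,298),.062,'scene'))
print('deep bot',w((272.7,229.7),.15),'exp .492 .080; shal',w((267.6,186),.12),'exp .612 .106')
p=w((319.9,297.2),.062,'scene'); tool([.366,.233,.12],194)
E
```

```text
lock scene [0.357  0.2403 0.062 ] [0.3567 0.2431 0.062 ]
deep bot [0.4882 0.0618 0.15  ] exp .492 .080; shal [0.6043 0.0813 0.12  ] exp .612 .106
t 25.5 tcp [0.4599 0.2032 0.2143] yaw 93.9 tilt [0.0001 0.    ] w 0.0294
shift cm [ 3.6122 -9.1683  9.434 ] twist -1.747
```

```bash
python3 - <<'E'
from h import *
def ray(uv,n):
    a=w(uv,0,n); b=w(uv,.3,n); return a,(b-a)/np.linalg.norm(b-a)
def tri(t,s):
    t=(180+t[0]*.3,160+t[1]*140/450); s=(230+(s[0]-400)*.35,190+s[1]/3)
    (a,d),(b,e)=ray(t,'top'),ray(s,'scene'); k=np.linalg.lstsq(np.c_[d,-e],b-a,rcond=None)[0]
    p,q=a+k[0]*d,b+k[1]*e; print((p+q)/2,'gap',np.linalg.norm(p-q))
tri((272,182),(603,58)); tri((275,270),(693,88)); print('shallow'); tri((258,43),(490,52)); tri((262,130),(562,90))
print('bar near end scene',w((292.3,272.7),.0875,'scene'),w((292.3,272.7),.11,'scene'))
print('bar top',w((207,220),.0875),w((207,220),.11))
# expected upper bottom-edge centres in rack coords
for L,hy in((.13,.144),(.095,.153)):
  for th in(.85,.95,1.05):
    for sl in(0,.02):
      x,z=-.006-L-sl,.004+.032-.006; print(L,th,sl,'y',round(hy+x*np.cos(th)+z*np.sin(th),4),'z',round(.03-x*np.sin(th)+z*np.cos(th),4))
E
```

```text
[0.5206 0.0908 0.1505] gap 0.0005059061109403621
[0.4453 0.082  0.145 ] gap 0.016500448113409585
shallow
[0.6352 0.1081 0.1284] gap 0.00045664276843291674
[0.5633 0.1014 0.1131] gap 0.008471666729934392
bar near end scene [0.4317 0.2359 0.0875] [0.4114 0.2602 0.11  ]
bar top [0.5154 0.2403 0.0875] [0.513  0.2352 0.11  ]
0.13 0.85 0 y 0.0768 z 0.152
0.13 0.85 0.02 y 0.0636 z 0.167
0.13 0.95 0 y 0.0893 z 0.1581
0.13 0.95 0.02 y 0.0777 z 0.1743
0.13 1.05 0 y 0.1024 z 0.1629
0.13 1.05 0.02 y 0.0924 z 0.1802
0.095 0.85 0 y 0.1089 z 0.1257
0.095 0.85 0.02 y 0.0957 z 0.1407
0.095 0.95 0 y 0.1187 z 0.1296
0.095 0.95 0.02 y 0.107 z 0.1459
0.095 1.05 0 y 0.1288 z 0.1325
0.095 1.05 0.02 y 0.1188 z 0.1499
```

Call:
send_rows --motion "0 0.7 -1.8 0 -0.149; 0 1.4 -3.6 0 -0.298; 0 2.1 -5.4 0 -0.447; 0 2.8 -7.2 0 -0.596; 0 3.6 -9.2 0 -0.745"

```text
clock: 26.0
eef_pos: [0.3651, 0.233, 0.2144]
tool_rot: [0.367, 0.93, 0.0, 0.0]
ft_force: [0.4, 0.4, 0.7]
grip_width: 0.0427
grasp_force: 0.0
```

Call:
send_rows --motion "0 0 0 1 -0.149; 0 0 0 2 -0.298; 0 0 0 3 -0.447; 0 0 0 4 -0.596; 0 0 0 5 -0.745"

```text
clock: 26.5
eef_pos: [0.3657, 0.2329, 0.1641]
tool_rot: [0.003, 1.0, 0.0, 0.0]
ft_force: [-0.7, -0.2, -0.0]
grip_width: 0.0432
grasp_force: 0.0
```

Call:
send_rows --motion "0 0 0 1 -0.13; 0 0 0 2 -0.257; 0 0 0 4 -0.257; 0 0 0 4 -0.257"

```text
clock: 26.9
eef_pos: [0.364, 0.2318, 0.1224]
tool_rot: [-0.122, 0.993, -0.001, -0.002]
ft_force: [-0.1, 0.0, -0.2]
grip_width: 0.0422
grasp_force: 0.0
```

```bash
python3 - <<'E'
from h import *
def ray(uv,n):
    a=w(uv,0,n); b=w(uv,.3,n); return a,(b-a)/np.linalg.norm(b-a)
(a,d),(b,e)=ray((208.2,277.5),'top'),ray((318.6,296),'scene')
k=np.linalg.lstsq(np.c_[d,-e],b-a,rcond=None)[0]; print('lock',a+k[0]*d,b+k[1]*e)
tool([.363,.235,.054],194)
E
```

```text
lock [0.3656 0.2348 0.0576] [0.3646 0.2342 0.0575]
t 26.9 tcp [0.364  0.2318 0.1224] yaw -166.01 tilt [-0.0039 -0.0025] w 0.0422
shift cm [-0.007   0.3446  6.8436] twist -0.0
```

Call:
send_rows --motion "0 -0.1 0.3 3 0; 0 -0.1 0.3 6 0; 0 -0.1 0.3 7.1 0; 0 -0.1 0.3 7.1 0; 0 -0.1 0.3 7.1 0"

```text
clock: 27.4
eef_pos: [0.3666, 0.2364, 0.0543]
tool_rot: [-0.122, 0.993, 0.0, 0.001]
ft_force: [-0.1, 0.1, -0.9]
grip_width: 0.0425
grasp_force: 0.0
```

Call:
send_rows --motion "1 0 0 0 0; 1 0 0 0 0; 1 0 0 0 0; 1 0 0 0 0; 1 0 0 0 0"

```text
clock: 27.9
eef_pos: [0.3673, 0.2353, 0.0548]
tool_rot: [-0.121, 0.993, -0.001, 0.002]
ft_force: [1.2, -4.5, 5.7]
grip_width: 0.0109
grasp_force: 58.9
```

Call:
send_rows --motion "1 0 0 0 -0.14; 1 0 0 0 -0.28; 1 0 0 0 -0.42; 1 0 0 0 -0.56; 1 0 0 0 -0.7"

```text
clock: 28.4
eef_pos: [0.3672, 0.2354, 0.0548]
tool_rot: [-0.457, 0.89, -0.001, 0.001]
ft_force: [-0.1, -4.1, 7.3]
grip_width: 0.0112
grasp_force: 58.9
```

Call:
send_rows --motion "1 0 0 0 -0.14; 1 0 0 0 -0.28; 1 0 0 0 -0.42; 1 0 0 0 -0.56; 1 0 0 0 -0.7"

```text
clock: 28.9
eef_pos: [0.3671, 0.2353, 0.0548]
tool_rot: [0.734, -0.679, 0.001, -0.001]
ft_force: [0.7, -4.3, 6.5]
grip_width: 0.0112
grasp_force: 59.0
```

```bash
python3 - <<'E'
from h import *
o=bot.get_obs(); print(o['ft_force'],o['ft_torque'],o['grasp_force'])
tool([.365,.2345,.2],275)
E
```

```text
[ 0.6715 -4.2815  6.4703] [-0.7372  0.1218 -0.0703] 58.95982325077057
t 28.9 tcp [0.3671 0.2353 0.0548] yaw -85.53 tilt [ 0.0029 -0.0011] w 0.0112
shift cm [  0.0872   0.1735 -14.5239] twist -0.009
```

Call:
send_rows --motion "1 0 0 0 -0.03; 1 0 0 0 -0.03; 1 0 0 0 -0.03"

```text
clock: 29.2
eef_pos: [0.3671, 0.2354, 0.0548]
tool_rot: [0.742, -0.67, 0.001, -0.001]
ft_force: [0.8, -5.2, 5.4]
grip_width: 0.011
grasp_force: 59.0
```

```bash
python3 - <<'E'
from h import *
o=bot.get_obs(); print(o['ft_torque'])
tool([.365,.2345,.2],275)
E
```

```text
[-0.8392  0.0729  0.0428]
t 29.2 tcp [0.3671 0.2354 0.0548] yaw -84.13 tilt [ 0.003  -0.0011] w 0.011
shift cm [  0.0832   0.1781 -14.5223] twist 0.015
```

Call:
send_rows --motion "0 0 0 0 0; 0 0 0 0 0; 0 0 0 0 0; 0 0 0 0 0; 0 0 0 -2 0"

```text
clock: 29.7
eef_pos: [0.3639, 0.2349, 0.0714]
tool_rot: [0.743, -0.67, -0.001, 0.003]
ft_force: [-0.8, -0.4, 0.1]
grip_width: 0.0423
grasp_force: 0.0
```

Call:
send_rows --motion "0 0 0 -4 0; 0 0 0 -8 0; 0 0 0 -12 0; 0 0 0 -12 0; 0 0 0 -12 0"

```text
clock: 30.2
eef_pos: [0.3664, 0.2365, 0.194]
tool_rot: [0.743, -0.67, 0.0, -0.001]
ft_force: [-0.3, -0.3, -0.8]
grip_width: 0.0429
grasp_force: 0.0
```

```bash
python3 - <<'E'
from h import *
for c in('top','scene'):
  vision.camera(c)
  for t in('t_lock_grip','handle_bar','deep_cup','shallow_cup','timer','tape','label_roll','reagent_bottle'): print(c,t,[([round(v,1) for v in d['rect']],round(d['conf'],2)) for d in boxes_of(c,t)[:1]])
print(bot.get_obs()['ft_force'],bot.get_obs()['eef_pos'])
E
```

```text
top t_lock_grip [([207.4, 277.2, 16.9, 6.5], 0.5)]
top handle_bar [([228.1, 233.1, 53.3, 121.3], 0.83)]
top deep_cup [([261.5, 228.8, 45.0, 36.0], 0.95)]
top shallow_cup [([259.1, 185.4, 42.7, 29.7], 0.98)]
top timer [([328.6, 161.9, 23.3, 21.5], 0.58)]
top tape [([373.9, 147.2, 35.1, 37.2], 0.63)]
top label_roll [([410.5, 161.7, 24.7, 25.0], 0.92)]
top reagent_bottle [([414.6, 238.9, 18.1, 10.8], 0.63)]
scene t_lock_grip [([318.1, 298.4, 16.1, 26.5], 0.65)]
scene handle_bar [([278.6, 283.9, 122.2, 80.9], 0.69)]
scene deep_cup [([306.5, 240.7, 40.2, 56.0], 0.65)]
scene shallow_cup [([268.4, 231.8, 48.6, 45.2], 0.61)]
scene timer [([289.5, 211.7, 23.2, 19.0], 0.73)]
scene tape []
scene label_roll [([277.5, 284.1, 119.4, 76.1], 0.63)]
scene reagent_bottle [([393.9, 198.1, 15.6, 28.7], 0.82)]
[-0.4201 -0.0044 -0.279 ] [0.366  0.236  0.1934]
```

```bash
python3 -c "
from workcell import workorder; print(workorder.job_done())"
```

```text
the job is handed in; nothing more can be done
None
```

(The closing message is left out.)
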